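# Switch the selector valve to the amber bottle and start the pump

## Task

With a fingertip, gently push the red arm of the selector valve round until its white end points straight at the amber bottle, then press the green start button on the pump all the way down and let it come back up. Do not press the button before the arm points at the amber bottle; do not pinch the arm, and leave the bottles and the other things on the bench standing where they are.

Things in the scene. Friction and masses are not known exactly. Their poses are not given: they have to be found in the camera images.
- valve: selector valve fixed to the bench: aluminium drum, 84 mm diameter (foot 112 mm), 60 mm tall; four straight pipes (top at 15 mm) run along the bench to four grey bottle seats, 84 mm diameter, centred 200 mm from the drum's axis at -75, -25, 25 and 75 degrees from the valve's x axis (roughly away from the robot, up to 20 degrees off). Origin on the drum's axis at bench height; never moves
- pivot (a point): point on the pointer's turning axis (vertical, the drum's axis), 87 mm above the bench, at mid-height of the red arm; its x axis runs along the arm to the white end
- pointer_tip (a point): middle of the outer end of the red arm, 115 mm from the pivot, 87 mm above the bench; x axis outward along the arm, z up. The arm is a straight level bar 14 mm wide, 18 mm tall (78 to 96 mm above the bench), its last 30 mm white, on a black hub (40 mm diameter, top 99 mm above the bench). From 56 mm off the axis outward only bench or a pipe lies below it
- pointer (a joint): angle of the arm, rad, counter-clockwise from above positive; 0 when it points along the valve's -x axis (roughly at the robot): its direction is valve yaw + pi + this. Stops at -2.95 and 2.95, so it cannot pass through the valve's +x direction. The seats lie at -2.71, -1.83, 1.83 and 2.71. Stiff hinge, about 0.12 N m of friction: it stays where it is left
- amber_mid (a point): AMBER brown-glass capped bottle, 60 mm diameter, 120 mm tall, standing loose on one of the valve's four round seats (8 mm thick); point at its centre, 60 mm above its underside. It may be on any of the seats, up to 7 mm off the seat's centre
- clear_mid (a point): clear-glass capped bottle, 60 mm diameter, 120 mm tall, standing loose on one of the valve's four round seats (8 mm thick); point at its centre, 60 mm above its underside. Not to be disturbed
- green_mid (a point): green-glass capped bottle, 60 mm diameter, 120 mm tall, standing loose on one of the valve's four round seats (8 mm thick); point at its centre, 60 mm above its underside. Not to be disturbed
- white_mid (a point): white plastic capped bottle, 60 mm diameter, 120 mm tall, standing loose on one of the valve's four round seats (8 mm thick); point at its centre, 60 mm above its underside. Not to be disturbed
- pump: white pump fixed to the bench at the robot's right, 170 (its x) x 110 x 85 mm tall, with a round grey pump head at its +x end; origin at the centre of its underside
- start_top (a point): centre of the top face of the green push button (30 mm diameter) on the pump's top; moves with the button; pressed straight down
- start (a joint): travel of the button, m: 0 up, 0.006 fully down; sprung, about 5 N holds it down, and it comes up by itself
- beaker_mid (a point): small empty glass beaker, 68 mm diameter, 85 mm tall, point at its centre; a bystander
- vial_mid (a point): small vial with a blue cap, 30 mm diameter, 55 mm tall, point at its centre; a bystander
- spatula: slim steel laboratory spatula 193 mm long lying on the bench; a bystander

How it is judged:
By the outcome, as a careful person would: the job done as asked, in the order asked, and still so for the second after the job is handed in, with the robot touching nothing.
It also fails if it takes over 54 s, if anything falls off the work surface, if the arm or the gripper's body presses on something with over 40 N, if the wrist force passes 120 N, or if a joint passes its speed limit or range.

## Robot

A 7-joint arm with a two-finger parallel gripper is mounted at the origin on the work surface. World frame = base frame: x ahead of the robot, y to its left, z up, the work surface at z = 0. Lengths are in m, angles in degrees, forces in N, time in s.
With the tool pointing down it reaches from about 0.4 to 0.9 m from the base axis. Payload 5.5 kg.
Tool frame: the origin (TCP) lies at the very end of the fingers, on their centre line; the grasp point (between the pads) lies 19 mm behind it; z points along the fingers, y is the direction in which the jaws open and shut (so a half turn about z gives the same grasp; the last joint's range is limited). The gripper opens to 85 mm and grips with 20 to 120 N. Pads are 22 mm wide; open, the fingers measure 114 mm over their backs; the gripper's body (76 mm by 85 mm) begins 54 mm behind the grasp point. The pads swing forward as they close: fully open they stand 13 mm farther back than shut.
Start: joints at [-50.352, 28.699, -24.465, 88.831, 12.651, 65.22, -12.049], TCP at [0.27, 0.591, 0.194] pointing down, gripper open.
Joint ranges: [-164.97, 164.97], [-17.58, 116.51], [-87.97, 89.64], [11.32, 138.91], [-80.73, 260.73], [10.89, 115.49], [-147.41, 147.41]. Speed limits (degrees/s): [147.25, 147.25, 180, 180, 180, 180, 180].

## Interface

Orientations are given as a 3x3 rotation matrix whose columns are the frame's x, y, z axes.
In Python, from cell import telemetry, get_image, ticket, look_for, place_of gives the robot as it stands.
- The arm moves only by the tool send_rows, never from a script. Its argument "steps" is a list that holds one entry, the list of rows, each a list of 6 numbers: the shift along the tool's x, y, z in m, then the turn, a rotation vector about the tool's x, y, z in degrees. In form: [[[dx, dy, dz, ax, ay, az], ...]]. A call has 1 to 12 rows; each row is the pose to reach, as a shift and turn from the pose measured when the call began, along the tool's axes at that moment; what a row does not reach only later rows make up. A row lasts 1/12 s, in which the tool goes at most 41.7 mm and 7.16 degrees, less where a joint would pass 70% of its speed; a pose out of reach is approached as far as the arm can. A call with a gripper value outside its range is refused whole. "gripper" is the opening, from 0 (shut) to 1 (fully open), set as the call begins (left out, the last holds). The fingers move at their own pace and stop on an object; the grip force is fixed at half the most. Time passes only in rows, so rows that repeat a pose let the fingers close. It gives the time, the measured TCP pose, the force and the opening at its end, in the units of the state.
- telemetry.observe(): the state, without advancing time (a new reading comes with each control period).
- get_image(name): name is "scene" or "top" or "wrist"; returns a dict with "pixels" (384x512x3 uint8, red, green, blue), "fovy" (degrees; the focal length in pixels is half the picture's height over the tangent of half this angle, whatever the lens; pixels are square), "cx", "cy" (the principal point, pixels), "camera_from_world" (4x4, takes a point from world to camera coordinates); the wrist camera has in their place "T_tool_cam" (4x4, takes a point from camera to tool coordinates, whose origin is the TCP and whose axes are the flange's). Camera axes: x right, y up, looking along -z (the intrinsics and any distortion apply to the point x, -y, -z); pixel columns grow to the right and rows downward; lengths in m; the calibration is good to about 2 mm. A picture is of the moment at which its call begins: read the wrist's pose just before it. There is no depth.
- ticket.hand_in(): hands the job in, once; it reports no verdict.
Trained networks look in a picture, given as the dict that the camera call returned (one of the last four; its "shot" number tells which), for a name from the list of things; names that differ only in an ending like _2 or _b are one class to them, and where a whole thing is asked for, a point or a joint stands for the part that bears it (a point fixed in the world has none). Each returns a list of dicts, best first, with "confidence" (0 to 1); they miss things now and then, are a little off and sometimes report something else, mostly with a low value. They report only what shows in the picture. A call takes as long as a camera call.
- look_for(picture, target): "centre" ([x, y, z] in m, in world coordinates, good to about 4 mm: the middle of the surface that is visible of it).
- place_of(picture, target): "centre" ([x, y, z] in m, in world coordinates, good to about 4 mm: a listed point, or the origin of a listed thing).
The state is a dict: "clock": time; "joint_pos": joint angles; "joint_vel": joint speeds; "joint_efforts": joint torques, N m; "ee_pos": TCP position; "eef_rot": TCP orientation; "force": force on the tool from outside, world axes, zero at the start; "moment": the same for the moment, N m; "gripper_width": opening from 0.0 (shut) to 1.0 (fully open).
Only numpy, scipy, OpenCV 4.12 (cv2) and the standard library are available. Lean on these libraries where they do the work, as an engineer would, in place of code of your own. Each camera call takes 0.05 s, during which the arm holds its last target. There are 200 camera calls.

## Working session

There is one attempt and no reset: what is moved stays moved. The work goes in short steps, Python scripts to look and compute and a tool call to move; the robot and the scene stay as the last step left them, time stands still between calls to the robot, and variables do not carry over. Pictures are saved under pics/ and viewed, about 8 in all and at most 12, crops included, and the job is handed in when it is done.

Besides the shell and the picture viewer there is one more tool, called after ">>>" as name(argument=value, ...), one argument or row to a line, values as JSON. send_rows: Moves the arm, as the interface text tells. Its arguments: {"type":"object","properties":{"steps":{"type":"array","items":{"type":"array","items":{"type":"array","items":{"type":"number"}}}},"gripper":{"type":"number"}},"required":["steps"]}

```bash
mkdir -p pics; cat > h.py <<'E'
import numpy as np, cv2
from cell import telemetry, get_image, ticket, look_for, place_of
def save(p,n): cv2.imwrite('pics/'+n,p['pixels'][:,:,::-1])
def f(p): return p['pixels'].shape[0]/2/np.tan(np.radians(p['fovy'])/2)
def ray(p,u,v,z):
    T=np.linalg.inv(p['camera_from_world']);d=T[:3,:3]@np.array([(u-p['cx'])/f(p),-(v-p['cy'])/f(p),-1])
    o=T[:3,3];return o+d*(z-o[2])/d[2]
E
python3 - <<'E'
from h import *
s=telemetry.observe();print(s['clock'],s['ee_pos'],s['eef_rot'],s['force'])
ps=[get_image('scene'),get_image('top')]
cv2.imwrite('pics/a.png',np.vstack([p['pixels'] for p in ps])[:,:,::-1][:, :])
im=np.vstack([p['pixels'] for p in ps]);save(ps[0],'s.png');save(ps[1],'t.png')
print([k for k in ps[1].keys()])
for n in 'valve pivot pointer_tip amber_mid clear_mid green_mid white_mid pump start_top beaker_mid vial_mid spatula'.split():
  for p in ps:
    print(n,[(np.round(r['centre'],3).tolist(),round(r['confidence'],2)) for r in place_of(p,n)[:2]])
E
```

```text
0.0 [0.26994857 0.59043092 0.19244322] [[-9.09476622e-01  4.15754059e-01 -9.14737079e-04]
 [ 4.15755052e-01  9.09474937e-01 -1.75347713e-03]
 [ 1.02915214e-04 -1.97505302e-03 -9.99998044e-01]] [-0.92772733  0.03266941  0.64656017]
['pixels', 'fovy', 'cx', 'cy', 'camera_from_world', 'shot']
valve [([0.52, 0.018, -0.0], 0.6)]
valve [([0.521, 0.021, -0.006], 0.77), ([0.573, 0.214, 0.069], 0.35)]
pivot [([0.518, 0.018, 0.09], 0.55)]
pivot [([0.522, 0.022, 0.089], 0.88)]
pointer_tip [([0.408, 0.049, 0.086], 0.88)]
pointer_tip [([0.417, 0.055, 0.087], 0.77)]
amber_mid [([0.574, -0.178, 0.067], 0.63), ([0.43, -0.353, 0.108], 0.42)]
amber_mid [([0.574, -0.177, 0.067], 0.89), ([0.706, -0.067, 0.071], 0.34)]
clear_mid [([0.705, 0.098, 0.071], 0.59), ([0.427, -0.356, 0.111], 0.4)]
clear_mid [([0.362, 0.077, 0.002], 0.61), ([0.703, 0.101, 0.065], 0.56)]
green_mid [([0.705, -0.066, 0.069], 0.62)]
green_mid [([0.706, -0.066, 0.067], 0.72)]
white_mid [([0.572, 0.217, 0.068], 0.86), ([0.705, -0.065, 0.069], 0.49)]
white_mid [([0.572, 0.217, 0.072], 0.82)]
pump []
pump [([0.705, -0.065, 0.07], 0.68), ([0.462, -0.351, -0.002], 0.65)]
start_top [([0.372, -0.202, 0.033], 0.53), ([0.423, -0.354, 0.11], 0.47)]
start_top [([0.426, -0.356, 0.11], 0.45)]
beaker_mid [([0.345, 0.296, 0.044], 0.91), ([0.52, 0.018, 0.0], 0.68)]
beaker_mid [([0.338, 0.291, 0.04], 0.68), ([0.706, 0.098, 0.065], 0.5)]
vial_mid [([0.372, -0.2, 0.032], 0.46)]
vial_mid [([0.372, -0.203, 0.028], 0.69)]
spatula [([0.362, 0.077, -0.002], 0.57)]
spatula [([0.364, 0.076, -0.002], 0.48), ([0.574, 0.215, 0.071], 0.28)]
```

View pics/t.png

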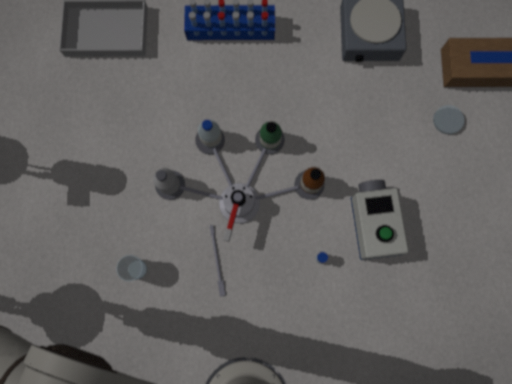

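View pics/s.png

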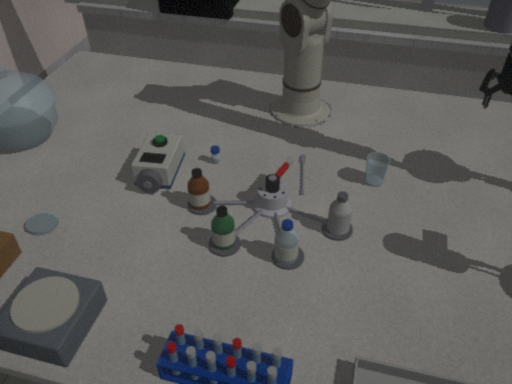

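The top view (pixels) shows the hub at (238,198), the tip at (230,238), amber at (312,180), the vial at (322,258) and the button at (385,233). The network positions match this: valve yaw is about 0, the arm points at about 163.5° and amber lies at about -75°. So I push counter-clockwise through about 121°, from the +y side.

>>> send_rows(
  steps=[
    [[-0.03,-0.03,0.0,0,0,-2],[-0.06,-0.06,0,0,0,-5],[-0.09,-0.09,0,0,0,-8],[-0.12,-0.12,0,0,0,-10],[-0.15,-0.15,0,0,0,-13],[-0.18,-0.18,0,0,0,-15],[-0.21,-0.21,0,0,0,-18],[-0.24,-0.24,0,0,0,-20],[-0.27,-0.27,0,0,0,-22],[-0.3,-0.3,0,0,0,-24.6],[-0.33,-0.33,0,0,0,-24.6],[-0.35,-0.36,0,0,0,-24.6]],
  ],
  gripper=0,
)

```text
clock: 2.3
ee_pos: [0.4398, 0.1191, 0.1941]
eef_rot: [[-1.0, -0.001, 0.002], [-0.001, 1.0, 0.001], [-0.002, 0.001, -1.0]]
force: [1.1, 1.0, -0.2]
gripper_width: -0.003
```

>>> send_rows(
  steps=[
    [[-0.005,-0.015,0.03,0,0,0],[-0.01,-0.027,0.06,0,0,0],[-0.01,-0.027,0.085,0,0,0],[-0.01,-0.027,0.105,0,0,0],[-0.01,-0.027,0.113,0,0,0],[-0.01,-0.027,0.113,0,0,0]],
  ],
)

```text
clock: 2.8
ee_pos: [0.4484, 0.0919, 0.0795]
eef_rot: [[-1.0, -0.001, -0.002], [-0.001, 1.0, 0.0], [0.002, 0.0, -1.0]]
force: [0.5, 0.4, 0.3]
gripper_width: 0.003
```

```bash
python3 - <<'E'
from h import *
s=telemetry.observe();print(s['clock'],s['ee_pos'],s['force'])
a=get_image('scene');b=get_image('top')
for p in (a,b):
  for n in ('pointer_tip','pivot','amber_mid','start_top'): print(n,[(np.round(r['centre'],3).tolist(),round(r['confidence'],2)) for r in place_of(p,n)[:2]])
x=cv2.resize(b['pixels'][150:300,160:360],(800,600),interpolation=2)
cv2.imwrite('pics/t2.png',x[:,:,::-1])
E
```

```text
2.8 [0.44843891 0.09189024 0.07954808] [0.47076678 0.36339316 0.27906512]
pointer_tip [([0.41, 0.05, 0.087], 0.58)]
pivot [([0.52, 0.018, 0.0], 0.65), ([0.516, 0.018, 0.088], 0.58)]
amber_mid [([0.574, -0.177, 0.069], 0.81)]
start_top [([0.426, -0.355, 0.11], 0.65)]
pointer_tip [([0.418, 0.05, 0.086], 0.72)]
pivot [([0.523, 0.024, 0.087], 0.77)]
amber_mid [([0.574, -0.177, 0.072], 0.61)]
start_top [([0.424, -0.354, 0.11], 0.54)]
```

View pics/t2.png

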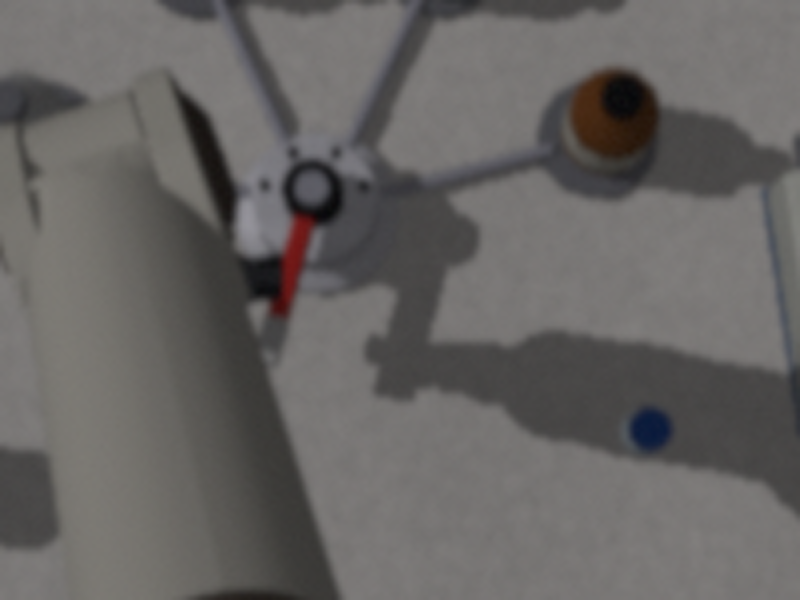

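The fingertip (dark, at about (262,278) in the crop) is on the +y side of the red arm with a small gap. Next I sweep it along the arc in small rows.

>>> send_rows(
  steps=[
    [[0.001,-0.008,0,0,0,0],[0.002,-0.016,0,0,0,0],[0.003,-0.024,0,0,0,0],[0.006,-0.032,0,0,0,0],[0.009,-0.04,0,0,0,0],[0.0125,-0.048,0,0,0,0],[0.0145,-0.056,0,0,0,0],[0.0155,-0.064,0,0,0,0],[0.016,-0.072,0,0,0,0],[0.0155,-0.08,0,0,0,0],[0.0145,-0.088,0,0,0,0],[0.013,-0.095,0,0,0,0]],
  ],
)

```text
clock: 4.3
ee_pos: [0.4377, -0.0037, 0.0816]
eef_rot: [[-1.0, -0.0, 0.003], [-0.0, 1.0, 0.001], [-0.003, 0.001, -1.0]]
force: [0.5, 0.9, 1.3]
gripper_width: -0.001
```

>>> send_rows(
  steps=[
    [[-0.002,-0.008,0.001,0,0,0],[-0.005,-0.015,0.001,0,0,0],[-0.008,-0.022,0.001,0,0,0],[-0.0126,-0.0297,0.001,0,0,0],[-0.018,-0.036,0.001,0,0,0],[-0.024,-0.042,0.001,0,0,0],[-0.031,-0.0475,0.001,0,0,0],[-0.039,-0.0527,0.001,0,0,0],[-0.046,-0.056,0.001,0,0,0],[-0.053,-0.059,0.001,0,0,0],[-0.053,-0.059,0.001,0,0,0]],
  ],
)

```text
clock: 5.22
ee_pos: [0.4928, -0.0633, 0.0809]
eef_rot: [[-1.0, -0.0, 0.005], [-0.0, 1.0, 0.001], [-0.005, 0.001, -1.0]]
force: [0.8, 0.5, 1.0]
gripper_width: -0.0
```

```bash
cat > m.py <<'E'
from h import *
s=telemetry.observe();print(s['clock'],s['ee_pos'],s['force'])
a=get_image('scene');b=get_image('top')
for p in (a,b):
  for n in ('pointer_tip','pivot','amber_mid'): print(n,[(np.round(r['centre'],3).tolist(),round(r['confidence'],2)) for r in place_of(p,n)[:1]])
  I=p['pixels'].astype(int);m=(I[...,0]>90)&(I[...,1]<60)&(I[...,2]<60)
  m=m.astype(np.uint8); n,l,st,c=cv2.connectedComponentsWithStats(m)
  for i in range(1,n):
    if st[i,4]>25:
      v,u=np.nonzero(l==i);w=np.array([ray(p,x,y,.094)[:2] for x,y in zip(u,v)])
      d=cv2.fitLine(w.astype(np.float32),2,0,1e-4,1e-4).ravel()
      print('red',st[i],w.mean(0).round(4),np.degrees(np.arctan2(d[1],d[0])).round(1))
x=cv2.resize(b['pixels'][150:300,160:360],(800,600),interpolation=2)
import sys;cv2.imwrite('pics/'+sys.argv[1],x[:,:,::-1])
E
python3 m.py t3.png
```

```text
5.2167 [ 0.49278982 -0.06325509  0.08090693] [0.7732648  0.52832447 0.96487142]
pointer_tip [([0.409, 0.047, 0.089], 0.97)]
pivot [([0.519, 0.019, 0.089], 0.76)]
amber_mid [([0.575, -0.178, 0.067], 0.85)]
red [276 163  13  14  85] [0.4715 0.0361] -11.5
red [175 325   9  10  66] [ 1.0254 -0.0532] 44.7
red [233 338   8  11  66] [1.0249 0.0679] 36.9
red [167 342   9  11  72] [ 1.0654 -0.0536] 46.2
red [226 356   9  12  73] [1.065  0.0677] 36.1
pointer_tip [([0.418, 0.053, 0.086], 0.58)]
pivot [([0.522, 0.023, 0.089], 0.62)]
amber_mid [([0.339, 0.292, 0.041], 0.64)]
red [228 204  10  25 112] [0.4708 0.0351] -14.2
```

View pics/t3.png

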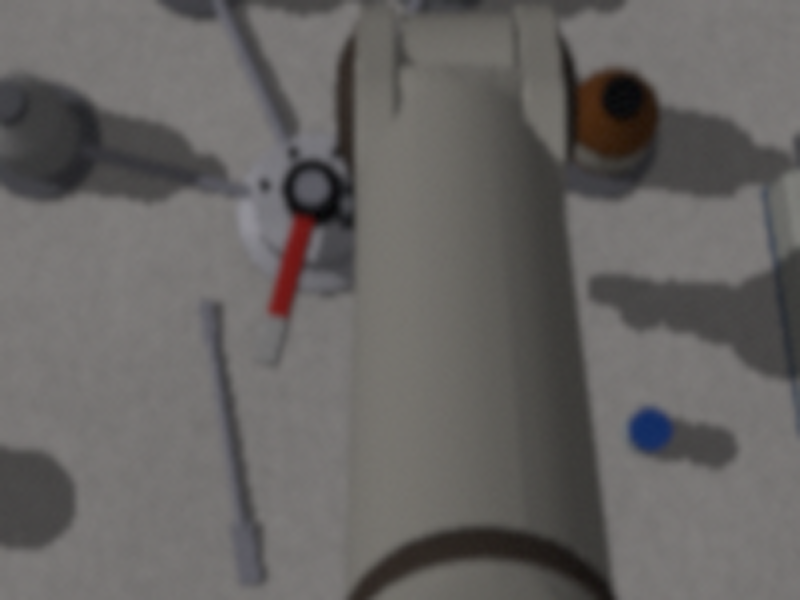

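The arm has not moved and the fingertip passed it without any force. I'll check how high the fingertips really are.

```bash
python3 - <<'E'
from h import *
s=telemetry.observe();e=s['ee_pos']
a=get_image('scene');w=get_image('wrist')
for p in (a,):
  c=p['camera_from_world']@np.r_[e,1];print('tcp px',p['cx']+f(p)*c[0]/-c[2],p['cy']-f(p)*c[1]/-c[2])
print(w['fovy'],w['T_tool_cam'].round(3),s['joint_pos'])
x=cv2.resize(a['pixels'][80:280,130:397],(534,400),interpolation=2)
cv2.imwrite('pics/c.png',np.hstack([x,cv2.resize(w['pixels'],(266,200)).repeat(2,0)])[:,:,::-1])
E
```

```text
tcp px 246.68065625179904 171.6085158752383
65.3991508890174 [[-0.001  0.964  0.267  0.067]
 [ 1.     0.001 -0.    -0.001]
 [-0.001  0.267 -0.964 -0.18 ]
 [ 0.     0.     0.     1.   ]] [ 12.37556145  20.18252858  -9.63219445 116.91532314   4.77499975
  43.08337972  89.89297197]
```

View pics/c.png

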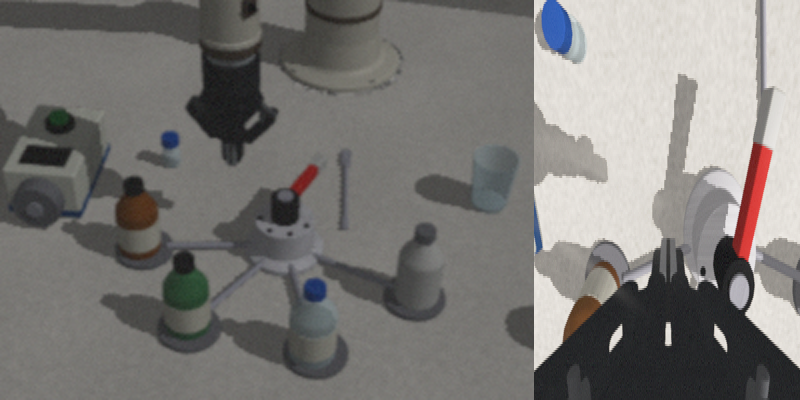

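```bash
python3 - <<'E'
from h import *
s=telemetry.observe();e=s['ee_pos'];R=np.array(s['eef_rot'])
a=get_image('scene');w=get_image('wrist')
Ti=np.linalg.inv(w['T_tool_cam'])
for z in (-.04,-.03,-.02,-.01,0,.01):
  c=Ti@[0,0,z,1];q=a['camera_from_world']@np.r_[e+R@[0,0,z],1]
  print(z,[round(v,1) for v in (w['cx']+f(w)*c[0]/-c[2],w['cy']-f(w)*c[1]/-c[2],a['cx']+f(a)*q[0]/-q[2],a['cy']-f(a)*q[1]/-q[2])])
cv2.imwrite('pics/d.png',np.hstack([cv2.resize(a['pixels'][130:190,220:280],(400,400),interpolation=0),cv2.resize(w['pixels'][180:280,206:306],(400,400),interpolation=0)])[:,:,::-1])
E
```

```text
-0.04 [np.float64(260.6), np.float64(247.6), np.float64(246.4), np.float64(160.4)]
-0.03 [np.float64(260.4), np.float64(239.4), np.float64(246.4), np.float64(163.3)]
-0.02 [np.float64(260.3), np.float64(232.2), np.float64(246.5), np.float64(166.1)]
-0.01 [np.float64(260.1), np.float64(225.7), np.float64(246.6), np.float64(168.9)]
0 [np.float64(260.0), np.float64(219.9), np.float64(246.6), np.float64(171.6)]
0.01 [np.float64(259.9), np.float64(214.6), np.float64(246.7), np.float64(174.4)]
```

View pics/d.png

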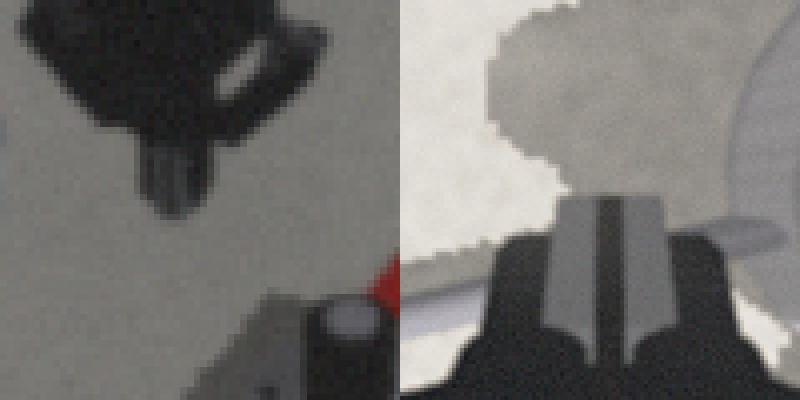

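```bash
python3 - <<'E'
from h import *
from scipy.optimize import least_squares
from scipy.spatial.transform import Rotation as Ro
s=telemetry.observe();e=np.array(s['ee_pos']);R=np.array(s['eef_rot']);w=get_image('wrist')
Ti=np.linalg.inv(w['T_tool_cam'])
W=np.array([[.521,.020,.099],[.411,.051,.092],[.372,-.202,.053]]);P=np.array([[396.5,278],[458,90],[40,22]])
def pr(W,e,R):
  c=(Ti@np.c_[(W-e)@R,np.ones(len(W))].T).T
  return np.c_[w['cx']+f(w)*c[:,0]/-c[:,2],w['cy']-f(w)*c[:,1]/-c[:,2]]
print(pr(W,e,R).round(1).tolist(),P.tolist())
r=least_squares(lambda d:(pr(W,e+d,R)-P).ravel(),np.zeros(3));print('offset',r.x,r.fun.round(1))
for n in ('pivot','pointer_tip','vial_mid','amber_mid'): print(n,[(np.round(r['centre'],3).tolist(),round(r['confidence'],2)) for r in place_of(w,n)[:1]])
E
```

```text
[[396.2, 277.2], [474.4, 86.4], [35.5, 24.4]] [[396.5, 278.0], [458.0, 90.0], [40.0, 22.0]]
offset [-0.0007375   0.00163742  0.00486956] [-6.6 -4.   7.  -1.5 -1.4  5.8]
pivot [([0.52, 0.018, 0.094], 0.98)]
pointer_tip [([0.409, 0.048, 0.086], 0.75)]
vial_mid [([0.52, 0.018, 0.093], 0.71)]
amber_mid [([0.577, -0.178, 0.071], 0.67)]
```

The wrist and scene views both put the finger ends about 30 mm short of the reported TCP, which explains the miss. I'll go back and sweep with the TCP about 30 mm lower.

>>> send_rows(
  steps=[
    [[0.0,0.0,-0.025,0,0,0],[0.01,0.02,-0.04,0,0,0],[0.02,0.05,-0.04,0,0,0],[0.03,0.08,-0.04,0,0,0],[0.04,0.11,-0.04,0,0,0],[0.04,0.14,-0.03,0,0,0],[0.04,0.158,-0.01,0,0,0],[0.04,0.158,0.01,0,0,0],[0.04,0.158,0.025,0,0,0],[0.04,0.158,0.033,0,0,0],[0.04,0.158,0.033,0,0,0]],
  ],
)

```text
clock: 6.98
ee_pos: [0.4493, 0.0949, 0.0462]
eef_rot: [[-1.0, -0.001, -0.0], [-0.001, 1.0, -0.0], [0.0, -0.0, -1.0]]
force: [-0.4, -0.2, 0.1]
gripper_width: -0.003
```

```bash
python3 - <<'E'
from h import *
s=telemetry.observe();print(s['clock'],s['ee_pos'],s['force'])
a=get_image('scene');w=get_image('wrist')
cv2.imwrite('pics/g.png',np.hstack([cv2.resize(a['pixels'][110:230,220:340],(380,380),interpolation=2),cv2.resize(w['pixels'][80:280,150:350],(380,380),interpolation=2)])[:,:,::-1])
E
```

```text
6.9833 [0.44927268 0.09492916 0.04616012] [-0.35565205 -0.18900425  0.14014642]
```

View pics/g.png

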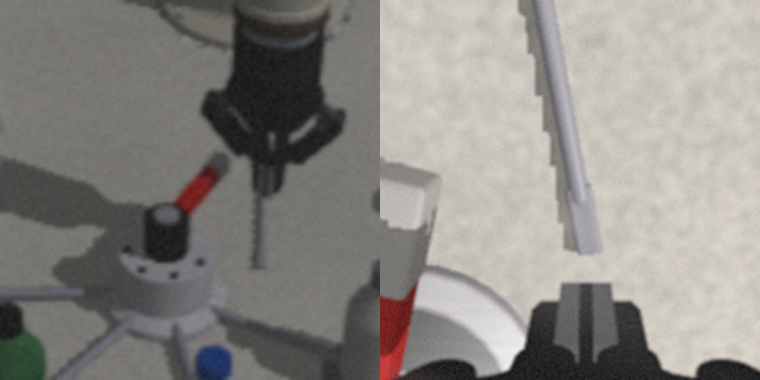

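>>> send_rows(
  steps=[
    [[-0.001,-0.01,-0.001,0,0,0],[-0.002,-0.02,-0.001,0,0,0],[-0.003,-0.03,-0.001,0,0,0],[-0.0035,-0.037,-0.001,0,0,0],[-0.001,-0.044,-0.001,0,0,0],[0.002,-0.051,-0.001,0,0,0],[0.004,-0.058,-0.001,0,0,0],[0.005,-0.065,-0.001,0,0,0],[0.006,-0.072,-0.001,0,0,0],[0.006,-0.078,-0.001,0,0,0]],
  ],
)

```text
clock: 7.92
ee_pos: [0.4446, 0.0165, 0.0489]
eef_rot: [[-1.0, -0.0, 0.003], [-0.0, 1.0, 0.001], [-0.003, 0.001, -1.0]]
force: [0.2, 1.7, 0.6]
gripper_width: -0.006
```

```bash
python3 m.py t4.png
```

```text
7.9167 [0.44462057 0.01647189 0.04886229] [0.24051231 1.74568874 0.55897922]
pointer_tip [([0.409, -0.016, 0.086], 0.8)]
pivot [([0.517, 0.021, 0.088], 0.65)]
amber_mid [([0.576, -0.177, 0.065], 0.84)]
red [268 162   6  12  50] [0.4737 0.0027] 18.8
red [175 325   9  10  67] [ 1.0253 -0.053 ] 47.5
red [233 338   8  11  66] [1.025 0.068] 34.4
red [167 342   9  11  72] [ 1.0654 -0.0536] 45.9
red [227 356   8  12  70] [1.0648 0.0678] 35.9
pointer_tip []
pivot []
amber_mid []
```

Contact now: 1.7 N of side force and the arm is at about 198°. Continuing the arc.

>>> send_rows(
  steps=[
    [[-0.001,-0.01,0,0,0,0],[-0.002,-0.019,0,0,0,0],[-0.006,-0.029,0,0,0,0],[-0.0105,-0.0375,0,0,0,0],[-0.0165,-0.046,0,0,0,0],[-0.023,-0.053,0,0,0,0],[-0.031,-0.0595,0,0,0,0],[-0.0395,-0.0645,0,0,0,0],[-0.046,-0.068,0,0,0,0],[-0.052,-0.07,0,0,0,0],[-0.052,-0.07,0,0,0,0]],
  ],
)

```text
clock: 9.23
ee_pos: [0.4982, -0.0536, 0.0487]
eef_rot: [[-1.0, 0.0, 0.003], [0.0, 1.0, 0.0], [-0.003, 0.0, -1.0]]
force: [0.2, 0.6, -0.3]
gripper_width: 0.0
```

```bash
python3 m.py t5.png; python3 - <<'E'
from h import *
a=get_image('scene');w=get_image('wrist')
for n in ('pivot','pointer_tip','amber_mid'): print(n,[(np.round(r['centre'],3).tolist(),round(r['confidence'],2)) for r in place_of(w,n)[:1]])
cv2.imwrite('pics/k.png',np.hstack([cv2.resize(a['pixels'][110:230,180:300],(380,380),interpolation=2),cv2.resize(w['pixels'],(400,300),interpolation=2)[:,:].repeat(1,0) if 0 else cv2.resize(w['pixels'],(420,380))])[:,:,::-1])
E
```

```text
9.2333 [ 0.49815817 -0.05357472  0.04870857] [ 0.19192913  0.61048993 -0.25158321]
pointer_tip [([0.513, -0.094, 0.086], 0.78)]
pivot [([0.518, 0.018, 0.086], 0.81)]
amber_mid [([0.577, -0.176, 0.065], 0.61)]
red [243 172  23   7  70] [ 0.5169 -0.035 ] 85.0
red [175 325   9  10  68] [ 1.0255 -0.0529] 45.8
red [233 338   8  11  67] [1.0251 0.068 ] 33.5
red [167 342   9  11  72] [ 1.0654 -0.0536] 45.9
red [227 356   8  12  72] [1.0651 0.068 ] 34.9
pointer_tip []
pivot [([0.521, 0.022, 0.089], 0.47)]
amber_mid [([0.578, -0.175, 0.069], 0.67)]
pivot [([0.52, 0.018, 0.093], 0.58)]
pointer_tip [([0.515, -0.096, 0.088], 0.8)]
amber_mid []
```

View pics/k.png

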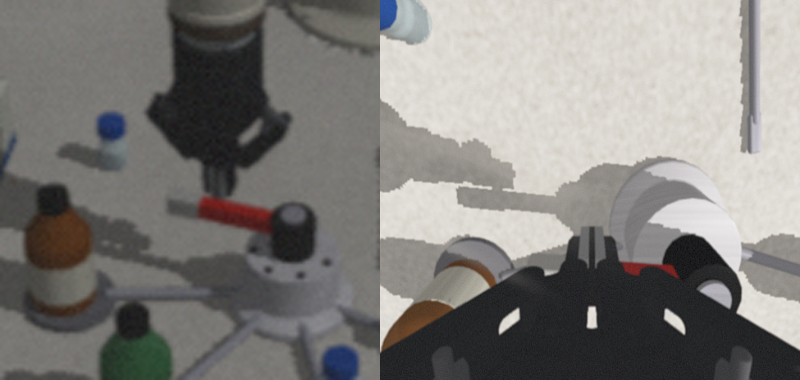

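The arm is at about 267.5° and amber is at about 285.6°, so I push about 15° more, slowly, then measure.

>>> send_rows(
  steps=[
    [[-0.003,-0.001,0,0,0,0],[-0.006,-0.002,0,0,0,0],[-0.0095,-0.003,0,0,0,0],[-0.013,-0.0035,0,0,0,0],[-0.0165,-0.004,0,0,0,0],[-0.019,-0.004,0,0,0,0],[-0.019,-0.004,0,0,0,0]],
  ],
)

```text
clock: 10.47
ee_pos: [0.5162, -0.0569, 0.0487]
eef_rot: [[-1.0, -0.0, 0.003], [-0.0, 1.0, 0.0], [-0.003, 0.0, -1.0]]
force: [-0.0, 0.6, 0.3]
gripper_width: 0.001
```

```bash
cat > n.py <<'E'
from h import *
s=telemetry.observe();print(s['clock'],s['ee_pos'],s['force'])
acc={}
for k in range(3):
 for c in ('scene','wrist'):
  p=get_image(c)
  for n in ('pointer_tip','pivot','amber_mid'):
   for r in place_of(p,n)[:1]:
    if r['confidence']>.4: acc.setdefault(n,[]).append(r['centre'][:2])
for n in acc: print(n,np.round(acc[n],4).tolist())
m={n:np.median(acc[n],0) for n in acc}
for t in ('pointer_tip','amber_mid'):
  d=m[t]-[.520,.020]; print(t,m[t],np.degrees(np.arctan2(d[1],d[0]))%360)
E
python3 n.py; python3 m.py t6.png|grep red
```

```text
10.4667 [ 0.51623191 -0.05685937  0.04873863] [-0.03553914  0.58946826  0.28234074]
pointer_tip [[0.5409, -0.0939], [0.5375, -0.0915], [0.5406, -0.095], [0.5419, -0.0949], [0.539, -0.0951]]
pivot [[0.5181, 0.0203], [0.5233, 0.0218], [0.5181, 0.0207], [0.5211, 0.0208], [0.5774, -0.1758], [0.523, 0.0187]]
amber_mid [[0.5773, -0.1776], [0.5756, -0.1759], [0.577, -0.1774], [0.577, -0.1785], [0.5791, -0.1788]]
pointer_tip [ 0.5406 -0.0949] 280.16436211735817
amber_mid [ 0.577  -0.1776] 286.0908163488522
red [242 176  23   6  89] [ 0.5322 -0.0351] -80.9
red [175 325   9  10  66] [ 1.0254 -0.0532] 44.7
red [233 338   8  11  67] [1.0251 0.068 ] 33.5
red [167 342   9  11  72] [ 1.0654 -0.0536] 46.2
red [227 356   8  12  73] [1.0652 0.0681] 33.7
```

>>> send_rows(
  steps=[
    [[-0.002,0,0,0,0,0],[-0.004,0,0,0,0,0],[-0.006,0,0,0,0,0],[-0.006,0,0,0,0,0],[0.005,0,0,0,0,0],[0.03,0,0,0,0,0],[0.04,0,-0.03,0,0,0],[0.04,0,-0.06,0,0,0],[0.06,-0.02,-0.09,0,0,0],[0.07,-0.05,-0.11,0,0,0],[0.08,-0.08,-0.12,0,0,0],[0.09,-0.12,-0.12,0,0,0]],
  ],
)

```text
clock: 13.07
ee_pos: [0.4278, -0.1772, 0.172]
eef_rot: [[-1.0, -0.004, 0.01], [-0.004, 1.0, -0.002], [-0.01, -0.002, -1.0]]
force: [0.7, 0.1, -0.3]
gripper_width: 0.004
```

>>> send_rows(
  steps=[
    [[0,-0.04,0,0,0,0],[0,-0.08,0,0,0,0],[0,-0.12,0,0,0,0],[0,-0.16,0,0,0,0],[0,-0.18,0,0,0,0],[0,-0.18,0,0,0,0]],
  ],
)

```text
clock: 13.57
ee_pos: [0.4272, -0.3642, 0.1726]
eef_rot: [[-1.0, 0.004, 0.01], [0.004, 1.0, -0.006], [-0.01, -0.006, -1.0]]
force: [-0.0, -0.6, -0.3]
gripper_width: 0.0
```

```bash
sed -i "s/('scene','wrist')/('scene','top')/" n.py; python3 n.py; python3 m.py t6.png|grep -v 1.0; python3 - <<'E'
from h import *
p=get_image('top');c=p['camera_from_world']
print('amber at cap/neck z vs'); save(p,'t7f.png')
E
```

```text
13.5667 [ 0.42720537 -0.36423943  0.17259453] [-0.01683849 -0.62232939 -0.3163183 ]
pointer_tip [[0.5469, -0.0934], [0.5587, -0.0868], [0.547, -0.0908], [0.5588, -0.0899], [0.547, -0.0938], [0.5564, -0.0895]]
pivot [[0.5167, 0.0187], [0.5194, 0.0224], [0.5191, 0.0201], [0.5269, 0.0222], [0.5167, 0.0182], [0.5225, 0.025]]
amber_mid [[0.5778, -0.1766], [0.5742, -0.1781], [0.5763, -0.1774], [0.578, -0.177], [0.5763, -0.1767]]
pointer_tip [ 0.5517  -0.09035] 286.02765334924266
amber_mid [ 0.5763 -0.177 ] 285.9492371304366
14.7667 [ 0.42857707 -0.35722726  0.17233945] [-0.30526445  0.81951841  0.15169521]
pointer_tip [([0.547, -0.095, 0.088], 0.65)]
pivot [([0.516, 0.019, 0.086], 0.92)]
amber_mid [([0.579, -0.179, 0.067], 0.78)]
red [242 178  23   7 103] [ 0.5375 -0.0337] -72.5
pointer_tip [([0.561, -0.088, 0.086], 0.75)]
pivot [([0.521, 0.022, 0.088], 0.69)]
amber_mid [([0.573, -0.176, 0.071], 0.86)]
red [245 188  25   9 101] [ 0.5346 -0.0287] -76.5
amber at cap/neck z vs
```

View pics/t6.png

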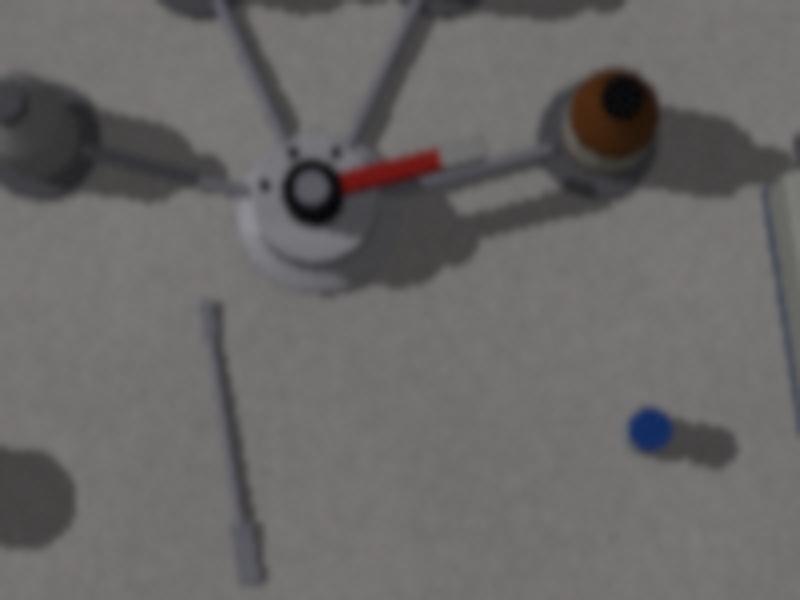

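The top view shows the arm from the hub (312,190) to the tip (485,150), lying over amber's pipe. Network and red-blob angles scatter by ±3°, so I'll fit a projected model of the red bar in both cameras.

```bash
cat > fit.py <<'E'
from h import *
from scipy.optimize import minimize
def proj(p,W):
  c=np.c_[W,np.ones(len(W))]@p['camera_from_world'].T
  return np.c_[p['cx']+f(p)*c[:,0]/-c[:,2],p['cy']-f(p)*c[:,1]/-c[:,2]]
def mask(p,th,du,dv,r0,r1,shape,S=8):
  t=np.radians(th);a=np.array([np.cos(t),np.sin(t)]);n=np.array([-a[1],a[0]])
  W=np.array([[*(np.array([.52,.02])+r*a+s*n),z] for r in (r0,r1) for s in (-.007,.007) for z in (.078,.096)])
  h=cv2.convexHull((proj(p,W)+[du+.5,dv+.5]).astype(np.float32)).reshape(-1,2)
  u0,v0=225,140;m=np.zeros((80*S,80*S),np.uint8)
  cv2.fillPoly(m,[np.round(((h-[u0,v0])*S)*16).astype(np.int32)],255,shift=4)
  m=cv2.resize(m,(80,80),interpolation=cv2.INTER_AREA)/255.
  return cv2.GaussianBlur(m,(0,0),.8)
print(telemetry.observe()['clock'])
for c in ('scene','top'):
  ims=[get_image(c) for _ in range(3)];p=ims[0];I=np.mean([q['pixels'] for q in ims],0)[140:220,225:305]
  D=I[...,0]-I[...,1:].mean(-1);D=np.clip(D-10,0,None)
  yy,xx=np.mgrid[140:220,225:305]
  # restrict around arm so amber bottle is excluded
  q=proj(p,np.array([[.535,-.035,.09]]))[0];D=D*(np.hypot(xx-q[0],yy-q[1])<24)
  def cost(x):
    m=mask(p,x[0],x[1],x[2],.02,.085,None);k=(m*D).sum()/(m*m).sum();return ((D-k*m)**2).sum()/(D**2).sum()
  r=min((minimize(cost,[t,0,0],method='Nelder-Mead',options=dict(initial_simplex=[[t,0,0],[t+4,0,0],[t,1,0],[t,0,1]])) for t in (-80,-75,-70)),key=lambda r:r.fun)
  print(c,r.x.round(2),round(r.fun,3),[round(min(cost([t,a,b]) for a in np.arange(-1.5,1.6,.5)+r.x[1] for b in np.arange(-1,1.1,.25)+r.x[2]),4) for t in (-82,-79,-76,-73,-70,-67)])
E
python3 fit.py
```

```text
15.2167
scene [-75.58  -0.52  -0.3 ] 0.086 [np.float64(0.1109), np.float64(0.09), np.float64(0.0872), np.float64(0.0892), np.float64(0.1041), np.float64(0.1703)]
top [-75.45  -1.23  -0.59] 0.075 [np.float64(0.2497), np.float64(0.1), np.float64(0.0842), np.float64(0.0912), np.float64(0.1621), np.float64(0.3511)]
```

Both model fits give -75.5°, and amber is at about -74° ± 1°. The arm points at the bottle within measurement error. Now the button at about (0.425, -0.355, 0.110): approach first, then small steps while watching force.

>>> send_rows(
  steps=[
    [[0.0035,0.002,0.02,0,0,0],[0.0035,0.002,0.045,0,0,0],[0.0035,0.002,0.065,0,0,0],[0.0035,0.002,0.074,0,0,0],[0.0035,0.002,0.074,0,0,0]],
  ],
)

```text
clock: 15.93
ee_pos: [0.4242, -0.3541, 0.0961]
eef_rot: [[-1.0, -0.004, 0.006], [-0.004, 1.0, 0.001], [-0.006, 0.001, -1.0]]
force: [0.7, 0.2, 0.1]
gripper_width: -0.002
```

```bash
python3 - <<'E'
from h import *
s=telemetry.observe();print(s['clock'],s['ee_pos'],s['force'])
a=get_image('scene');w=get_image('wrist')
for p in (a,w): print([(np.round(r['centre'],3).tolist(),round(r['confidence'],2)) for r in place_of(p,'start_top')[:1]])
cv2.imwrite('pics/b.png',np.hstack([cv2.resize(a['pixels'][90:190,110:210],(380,380),interpolation=2),cv2.resize(w['pixels'][60:310],(420,380))])[:,:,::-1])
E
```

```text
15.9333 [ 0.42421553 -0.35410886  0.09608575] [0.72052371 0.22206149 0.06903473]
[([0.425, -0.352, 0.108], 0.58)]
[([0.429, -0.354, 0.106], 0.68)]
```

View pics/b.png

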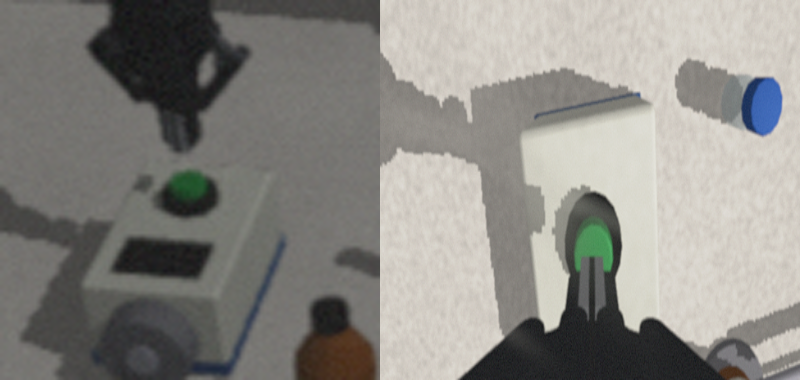

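The fingertip hovers centred over the green button, at (188,185) in the left half of the image, still clear of it. Descending.

>>> send_rows(
  steps=[
    [[-0.002,0,0.003,0,0,0],[-0.002,0,0.006,0,0,0],[-0.002,0,0.009,0,0,0],[-0.002,0,0.012,0,0,0],[-0.002,0,0.014,0,0,0],[-0.002,0,0.014,0,0,0]],
  ],
)

```text
clock: 16.63
ee_pos: [0.4285, -0.3558, 0.085]
eef_rot: [[-1.0, -0.004, 0.011], [-0.004, 1.0, -0.002], [-0.01, -0.002, -1.0]]
force: [-0.4, -0.1, -0.4]
gripper_width: -0.002
```

>>> send_rows(
  steps=[
    [[0.001,0,0.002,0,0,0],[0.001,0,0.004,0,0,0],[0.001,0,0.006,0,0,0],[0.001,0,0.006,0,0,0]],
  ],
)

```text
clock: 16.97
ee_pos: [0.4272, -0.3556, 0.0785]
eef_rot: [[-1.0, -0.004, 0.01], [-0.004, 1.0, -0.002], [-0.01, -0.002, -1.0]]
force: [0.3, -0.2, 0.2]
gripper_width: 0.001
```

>>> send_rows(
  steps=[
    [[0,0,0.001,0,0,0],[0,0,0.002,0,0,0],[0,0,0.003,0,0,0],[0,0,0.003,0,0,0]],
  ],
)

```text
clock: 17.3
ee_pos: [0.4272, -0.3555, 0.0753]
eef_rot: [[-1.0, -0.004, 0.01], [-0.004, 1.0, -0.002], [-0.01, -0.002, -1.0]]
force: [0.1, -0.1, 0.1]
gripper_width: 0.001
```

>>> send_rows(
  steps=[
    [[0,0,0.001,0,0,0],[0,0,0.002,0,0,0],[0,0,0.003,0,0,0],[0,0,0.003,0,0,0]],
  ],
)

```text
clock: 17.63
ee_pos: [0.427, -0.3555, 0.0721]
eef_rot: [[-1.0, -0.004, 0.009], [-0.004, 1.0, -0.002], [-0.009, -0.002, -1.0]]
force: [-0.5, -0.1, -0.9]
gripper_width: 0.004
```

>>> send_rows(
  steps=[
    [[0,0,0.001,0,0,0],[0,0,0.002,0,0,0],[0,0,0.003,0,0,0],[0,0,0.003,0,0,0]],
  ],
)

```text
clock: 17.97
ee_pos: [0.4271, -0.3555, 0.069]
eef_rot: [[-1.0, -0.004, 0.009], [-0.004, 1.0, -0.002], [-0.009, -0.002, -1.0]]
force: [-0.1, 0.5, 1.4]
gripper_width: -0.002
```

```bash
python3 - <<'E'
from h import *
s=telemetry.observe();print(s['clock'],s['ee_pos'],s['force'])
a=get_image('scene');w=get_image('wrist')
for p in (a,w): print([(np.round(r['centre'],3).tolist(),round(r['confidence'],2)) for r in place_of(p,'start_top')[:1]])
cv2.imwrite('pics/b2.png',np.hstack([cv2.resize(a['pixels'][110:170,130:190],(380,380),interpolation=2),cv2.resize(w['pixels'][160:290,190:320],(380,380),interpolation=2)])[:,:,::-1])
E
```

```text
17.9667 [ 0.42705188 -0.35548388  0.06901891] [-0.06270614  0.54386296  1.38763044]
[([0.429, -0.354, 0.109], 0.41)]
[([0.43, -0.354, 0.106], 0.91)]
```

View pics/b2.png

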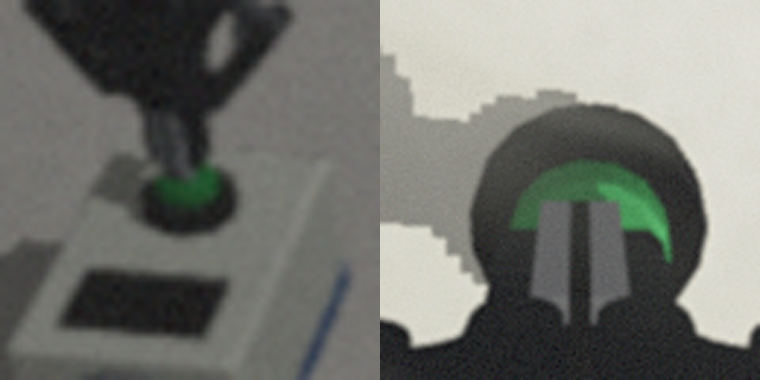

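The fingers are just touching the button (1.4 N). I'll lift, recentre by about 3 mm, then press.

>>> send_rows(
  steps=[
    [[0.001,0,-0.004,0,0,0],[0.003,0.002,-0.004,0,0,0],[0.003,0.002,-0.001,0,0,0],[0.003,0.002,0.001,0,0,0],[0.003,0.002,0.003,0,0,0],[0.003,0.002,0.005,0,0,0],[0.003,0.002,0.005,0,0,0]],
  ],
)

```text
clock: 18.75
ee_pos: [0.424, -0.3535, 0.0639]
eef_rot: [[-1.0, -0.004, 0.009], [-0.004, 1.0, -0.001], [-0.009, -0.001, -1.0]]
force: [-0.9, 1.4, 5.1]
gripper_width: -0.001
```

>>> send_rows(
  steps=[
    [[0,0,0.001,0,0,0],[0,0,0.002,0,0,0],[0,0,0.002,0,0,0]],
  ],
)

```text
clock: 19.0
ee_pos: [0.424, -0.3535, 0.0632]
eef_rot: [[-1.0, -0.004, 0.009], [-0.004, 1.0, -0.001], [-0.009, -0.001, -1.0]]
force: [-4.4, 3.8, 13.3]
gripper_width: -0.001
```

>>> send_rows(
  steps=[
    [[0,0,0.002,0,0,0],[0,0,0.002,0,0,0]],
  ],
)

```text
clock: 19.17
ee_pos: [0.424, -0.3535, 0.0631]
eef_rot: [[-1.0, -0.004, 0.009], [-0.004, 1.0, -0.001], [-0.009, -0.001, -1.0]]
force: [-6.0, 4.6, 18.8]
gripper_width: -0.001
```

```bash
python3 - <<'E'
from h import *
s=telemetry.observe();print(s['clock'],s['ee_pos'],s['force'])
a=get_image('scene');w=get_image('wrist')
for p in (a,w): print([(np.round(r['centre'],3).tolist(),round(r['confidence'],2)) for r in place_of(p,'start_top')[:1]])
cv2.imwrite('pics/b3.png',np.hstack([cv2.resize(a['pixels'][110:170,130:190],(380,380),interpolation=2),cv2.resize(w['pixels'][160:290,190:320],(380,380),interpolation=2)])[:,:,::-1])
E
```

```text
19.1667 [ 0.42404813 -0.35352176  0.06305592] [-6.00394322  4.5508401  18.83738607]
[([0.428, -0.354, 0.103], 0.51)]
[]
```

View pics/b3.png

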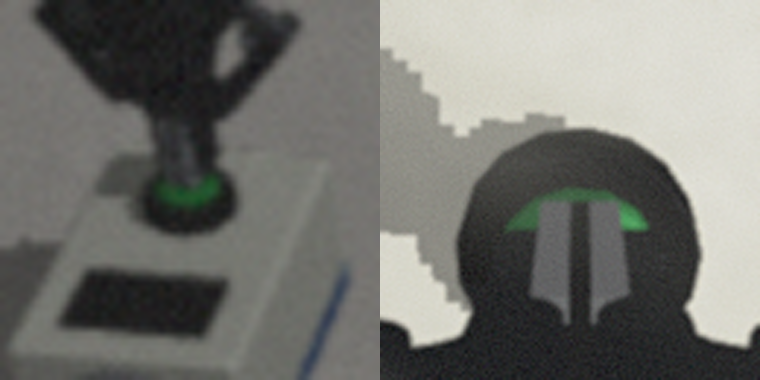

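The button is flush in its ring and centred under the fingers. Its top reads 0.103 against 0.109 before, and the force rises without further travel, so it is fully down. Now I retract straight up.

>>> send_rows(
  steps=[
    [[0,0,-0.005,0,0,0],[0,0,-0.015,0,0,0],[0,0,-0.04,0,0,0],[0,0,-0.07,0,0,0],[0,0,-0.1,0,0,0],[0,0,-0.12,0,0,0],[0,0,-0.12,0,0,0],[0,0,-0.12,0,0,0]],
  ],
)

```text
clock: 20.03
ee_pos: [0.4238, -0.354, 0.1844]
eef_rot: [[-1.0, -0.004, 0.012], [-0.004, 1.0, -0.003], [-0.012, -0.003, -1.0]]
force: [-0.8, 0.2, -0.6]
gripper_width: -0.002
```

```bash
python3 n.py; python3 fit.py; python3 - <<'E'
from h import *
s=telemetry.observe();print(s['clock'],s['ee_pos'],s['force'])
for c in ('scene','top'):
  p=get_image(c)
  for n in 'start_top clear_mid green_mid white_mid beaker_mid vial_mid spatula'.split(): print(n,[(np.round(r['centre'],3).tolist(),round(r['confidence'],2)) for r in place_of(p,n)[:2]])
E
```

```text
20.0333 [ 0.4237924  -0.35399461  0.18444153] [-0.80066623  0.16967503 -0.59682156]
pointer_tip [[0.5493, -0.0941], [0.5563, -0.0921], [0.5459, -0.091], [0.5595, -0.0889], [0.5505, -0.0914], [0.5608, -0.0893]]
pivot [[0.5199, 0.0206], [0.5201, 0.0206], [0.5163, 0.0207], [0.5214, 0.0246], [0.5185, 0.0194]]
amber_mid [[0.5776, -0.1804], [0.5776, -0.1752], [0.5753, -0.1782], [0.5759, -0.175], [0.5751, -0.1764], [0.5749, -0.18]]
pointer_tip [ 0.5534 -0.0912] 286.71815061163215
amber_mid [ 0.5756 -0.1773] 285.73806771023965
21.2333
scene [-75.58  -0.52  -0.3 ] 0.085 [np.float64(0.11), np.float64(0.0891), np.float64(0.0865), np.float64(0.0886), np.float64(0.1037), np.float64(0.1705)]
top [-75.45  -1.23  -0.59] 0.075 [np.float64(0.2499), np.float64(0.1006), np.float64(0.0849), np.float64(0.0918), np.float64(0.1626), np.float64(0.3515)]
21.5333 [ 0.42294539 -0.35337534  0.18305643] [-0.75127807 -0.07108441  0.64119801]
start_top [([0.517, 0.018, 0.089], 0.63), ([0.424, -0.355, 0.111], 0.6)]
clear_mid [([0.708, 0.097, 0.068], 0.95)]
green_mid [([0.705, -0.067, 0.069], 0.77), ([0.519, 0.018, 0.088], 0.55)]
white_mid [([0.573, 0.215, 0.067], 0.89)]
beaker_mid [([0.344, 0.296, 0.043], 0.83)]
vial_mid [([0.371, -0.202, 0.029], 0.64)]
spatula [([0.367, 0.079, -0.002], 0.5)]
start_top [([0.425, -0.353, 0.111], 0.42), ([0.522, 0.024, 0.087], 0.4)]
clear_mid [([0.709, 0.101, 0.063], 0.74)]
green_mid [([0.704, -0.066, 0.07], 0.92)]
white_mid [([0.573, 0.216, 0.071], 0.81)]
beaker_mid [([0.343, 0.293, 0.038], 0.68)]
vial_mid [([0.375, -0.202, 0.025], 0.54)]
spatula [([0.364, 0.078, -0.0], 0.5)]
```

```bash
python3 -c "
from cell import ticket;print(ticket.hand_in())"
```

```text
the job is handed in; nothing more can be done
None
```

I pushed the red arm round with the closed fingertips until it pointed at the amber bottle. I then pressed the green button fully down and lifted clear, and handed the job in at about 21.5 s.

- **First sweep missed:** the finger ends are roughly 30 to 40 mm short of the reported TCP, so the first pass went over the arm without touching it. I repeated it lower, and nothing else was disturbed.
- **Pointer angle:** the two estimates disagree slightly. The networks put the arm at about -73.3° and the model fit at -75.5° in both cameras. The amber bottle is at about -74.3°, so the arm is within about 1° of it, which is as fine as I could measure.
- **Button:** the press showed about 6 mm of travel and then a hard stop at about 19 N. Afterwards its top read 0.111 m, the same as before the press within error, so it came back up.
- **Everything else:** the bottles, beaker, vial and spatula read where they started to within about 6 mm, close to the networks' accuracy. The gripper was clear above the pump, with no force beyond sensor noise.

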